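# Clip a printed test tile into the inspection jig

### The arm

A 7-joint arm with a two-finger parallel gripper is mounted at the origin on the work surface. World frame = base frame: x ahead of the robot, y to its left, z up, the work surface at z = 0. Lengths are in m, angles in rad, forces in N, time in s.
With the tool pointing down it reaches from about 0.4 to 0.85 m from the base axis. Payload 4.5 kg.
Tool frame: the origin (TCP) lies on the centre line of the jaws, within the pads' length; the fingertips stand r.tips_ahead ahead of it and the grasp point (between the pads) is the TCP (r.tips_ahead is the distance from the TCP to the fingertips, in m); z points along the fingers, y is the direction in which the jaws open and shut (so a half turn about z gives the same grasp; the last joint's range is limited). The gripper opens to 88 mm and grips with 3 to 60 N. Pads are 18 mm wide; open, the fingers measure 123 mm over their backs; the gripper's body (75 mm by 187 mm) begins 45 mm behind the grasp point.
Start: joints at [0.034, 0.689, -0.195, 1.565, 0.157, 0.902, -0.215], TCP at [0.625, 0, 0.258] pointing down, gripper open.
Joint ranges: [-3.01, 3.01], [-0.46, 2.08], [-1.47, 1.51], [0.13, 2.56], [-1, 4.14], [0.04, 2.09], [-2.66, 2.66]. Speed limits (rad/s): [2.57, 2.57, 3.14, 3.14, 3.14, 3.14, 3.14].

### API

Orientations are given as a unit quaternion [x, y, z, w].
In Python, from plant import r gives the robot as it stands.
- The arm moves only by the shell command python3 -m inch 'ROWS' [FORCE]. ROWS is JSON, a list of rows, each a list of 5 numbers: the shift along the world's x, y, z in units of 25 mm (1.0 is 25 mm), then the turn about the world's z in units of 6 degrees (1.0 is 6 degrees), then the finger opening in mm, from 0 to 88.1. A call has 1 to 5 rows; each row shifts and turns the commanded pose from where the row before left it; what a row does not reach is not made up. A row lasts 1/10 s, in which the tool goes at most 50 mm and 8.59 degrees, less where a joint would pass 70% of its speed; a pose out of reach is approached as far as the arm can. A call is refused whole if a number of a shift passes 1 or a number of a turn 1, either way. A call with a gripper value outside its range is refused whole. The fingers move at their own pace and stop on an object; FORCE is the grip in N (left out, the last holds). Time passes only in rows, so rows that do not move let the fingers close. It gives the time, the measured TCP pose, the force and the opening at its end, in the units of the state.
- r.get_state(): the state, without advancing time (a new reading comes with each control period).
- r.snapshot(name): name is "scene" or "side" or "wrist"; returns a dict with "pixels" (420x560x3 uint8, red, green, blue), "range_z" (420x560 float32, m along the optical axis (not along the pixel's ray), 0 where there is no reading), "K" (3x3 intrinsics, pixels), "position" and "attitude" of the camera in the world. Camera axes: x right, y up, looking along -z (the intrinsics and any distortion apply to the point x, -y, -z); pixel columns grow to the right and rows downward; lengths in m; the calibration is good to about 2 mm. A picture is of the moment at which its call begins.
- r.finish_job(): hands the job in, once; it reports no verdict.
The state is a dict: "clock": time; "q": joint angles; "qd": joint speeds; "joint_torque": joint torques, N m; "tool_pos": TCP position; "eef_rot": TCP orientation; "contact_force": force on the tool from outside, world axes, zero at the start; "moment": the same for the moment, N m; "opening": opening from 0.0 (shut) to 1.0 (fully open).
Only numpy, scipy, OpenCV 4.12 (cv2) and the standard library are available. Lean on these libraries where they do the work, as an engineer would, in place of code of your own. Each camera call takes 0.05 s, during which the arm holds its last target. There are 200 camera calls.

### The job

Hold the red bar of the jig's spring clip down with one fingertip, so that its steel jaw stays lifted, and meanwhile push the orange tile by its upright heel with the other fingertip, along the channel and under the jaw until it is fully home against the black stop. Then let the bar up so that the jaw snaps down on the tile, and come clear. Only touch and push: do not lift or tip the tile, and leave the other things on the table where they are.

Things in the scene. Friction and masses are not known exactly. Their poses are not given: they have to be found in the camera images.
- jig: fixed inspection jig: aluminium bed 150 mm long (its x), 74 mm wide (y -32 to +42 mm), 20 mm high. Origin on the table under the channel's middle; x runs along the channel to the black stop, y towards the clip, z up. Black rails 46 mm apart, 5 mm high, line the channel (centre y = 0). A grey ledge, 8 mm high, lies under the red bar. Place and yaw differ from run to run
- stop (a point): middle of the black stop's face at bed height: jig x = +62 mm, 20 mm above the table. The stop is 11 mm high, 56 mm wide
- jaw (a point): middle of the underside of the steel jaw's lip, which moves with the clip. At rest it hangs 2 mm above the bed over the channel, at jig x 40 to 54 mm, y 11 to 16 mm, and bars the tile. The clip's hinge rod runs along jig x at y = 34 mm; rod and posts reach 38 mm above the table
- clip (a joint): angle of the spring clip (rad): 0 at rest, growing as the red bar is pressed, hard stop at 0.50. From about 0.25 the 6 mm tile passes under the lip; at 0.40 the lip is 10 mm above the bed and the bar level. It springs back when let go; down on the tile it reads about 0.2. Pressing takes about 4 N at first, 7 to 8 N at 0.40
- bar (a point): middle of the top of the red press bar, moving with the clip. The bar is 92 mm long (jig x -72 to +20 mm), 28 mm wide. At rest it slopes up outwards, its top 31 to 42 mm above the table; pressed to 0.40 it is level, top 28 mm above the table (8 mm above the bed), jig y 42 to 70 mm. A fingertip can slide along it
- tile: loose orange tile 52 mm long (its x), 44 mm wide, 6 mm thick, about 50 g, with an upright heel across its rear end: 6 mm thick, 40 mm wide, top 26 mm above its underside. Origin: middle of its underside. It lies in the channel on the bed with 1 mm play each side, front edge short of the jaw; home, its origin is at jig x = +36 mm
- heel (a point): middle of the heel's rear face, the face to push: tile x = -26 mm, 16 mm above its underside; home, it is at jig x = +10 mm
- glue: white glue stick with a blue cap, standing, 26 mm across and 85 mm tall, 120 mm or so from the jig's middle beyond its stop end; a bystander, origin on the table under its middle
- figure: small green printed figure, standing, about 34 mm across and 60 mm tall, beyond the jig's stop end; a bystander, origin on the table under its middle
- driver: blue-handled screwdriver, 170 mm long, lying beside the jig outside the red bar; a bystander, origin under its middle, x from handle to tip
- gear: blue printed gear, 52 mm across and 12 mm high, lying beside the jig on the side away from the clip; a bystander, origin on the table under its middle
- mug: black mug, 80 mm across and 90 mm tall, to the robot's left; a bystander, origin on the table under its middle
- scraper: scraper with a wooden handle, 220 mm long, lying to the robot's right; a bystander, origin under its middle, x from handle to tip
- jar: amber jar with a steel cap, 50 mm across and 60 mm tall, to the right; a bystander, origin on the table under its middle
Things that resemble listed ones, but are neither listed nor needed, are in the scene too. There is more than one size of the tile; the job needs the smallest.

How it is judged:
On the way, in this order (a step that is already met when the one before it is completed fails the run):
1. a fingertip holds the clip's bar down, jaw lifted, while the tile is still outside the jaw (value of joint clip above 0.25 rad and contact force between the fingers and clip above 0.5 N and x of tile in the frame of jig below 0.018 m), for 0.1 s.
2. the tile is pushed home to within 3 mm of the stop while the bar is still held down (value of joint clip above 0.25 rad and contact force between the fingers and clip above 0.5 N and x of tile in the frame of jig above 0.033 m), for 0.1 s.
At the end, for the whole second after the job is handed in: the tile lies flat in the channel at rest, within 3 mm of the stop, straight within 0.08 rad, with the released clip's jaw down on it (clip between 0.13 and 0.25 rad, pressing with more than 1 N) (x of tile in the frame of jig above 0.033 m and height (world z) of tile below 0.0225 m and angle between the x axis of tile and the x axis of jig, either way round below 0.08 rad and value of joint clip between 0.13 and 0.25 rad and contact force between clip and tile above 1 N and linear speed of tile below 0.01 m/s); the robot touches nothing.
It fails at once if the tile is lifted (8 mm or more off the bed) or tipped by more than 0.2 rad (height (world z) of tile above 0.028 m or angle between tile's own z axis and vertical above 0.2 rad).
It fails at once if another thing on the table is shifted by more than 20 mm, or something that stood is tipped over (distance of any of glue, figure, driver, gear, mug, scraper, jar from where it was at the start of the episode above 0.02 m or angle between any of glue, figure, mug, jar's own z axis and vertical above 0.5 rad).
It also fails if it takes over 35 s, if anything falls off the work surface, if the arm or the gripper's body presses on something with over 40 N, if the wrist force passes 120 N, or if a joint passes its speed limit or range.

## Working session

There is one attempt and no reset: what is moved stays moved. The work goes in short steps, Python scripts to look and compute and a shell command to move; the robot and the scene stay as the last step left them, time stands still between calls to the robot, and variables do not carry over. Pictures are saved under pics/ and viewed, about 8 in all and at most 12, crops included, and the job is handed in when it is done.

```bash
mkdir -p pics; ls
cat > h.py <<'E'
import numpy as np, cv2
from scipy.spatial.transform import Rotation as R
from plant import r
def snap(n):
    s=r.snapshot(n); return s
def cloud(s):
    K=np.array(s["K"]); z=s["range_z"]; v,u=np.mgrid[:z.shape[0],:z.shape[1]]
    P=np.stack([(u-K[0,2])/K[0,0]*z,-(v-K[1,2])/K[1,1]*z,-z],-1)
    a=np.array(s["attitude"]); M=a if a.shape==(3,3) else R.from_quat(a).as_matrix()
    W=P@M.T+np.array(s["position"]); W[z==0]=np.nan; return W
def save(s,n,crop=None,k=1):
    im=s["pixels"][:,:,::-1]
    if crop: im=im[crop[1]:crop[3],crop[0]:crop[2]]
    cv2.imwrite("pics/"+n,cv2.resize(im,None,fx=k,fy=k,interpolation=cv2.INTER_CUBIC))
E
python3 - <<'E'
from h import *
st=r.get_state(); print({k:st[k] for k in("clock","tool_pos","eef_rot","contact_force","opening")},r.tips_ahead)
ims=[]
for n in("scene","side","wrist"):
    s=snap(n); np.savez("/tmp/%s.npz"%n,**s); save(s,n+"0.png"); print(n,s["K"],s["position"],s["attitude"])
E
```

```text
pics
{'clock': 0.0, 'tool_pos': array([ 6.24400915e-01, -4.55888912e-05,  2.56886937e-01]), 'eef_rot': array([ 7.07072409e-01,  7.07140540e-01, -7.01624062e-04, -6.10924128e-04]), 'contact_force': array([-0.30071214,  0.48862393, -0.01476912]), 'opening': 0.9982531884661671} 0.019
scene [[533.0240107    0.         281.26031341]
 [  0.         533.0240107  206.58276898]
 [  0.           0.           1.        ]] [ 1.24774068 -0.60250602  0.99638996] [0.34356496 0.15690863 0.39123534 0.83921255]
side [[420.41160242   0.         279.25658004]
 [  0.         420.41160242 213.91216905]
 [  0.           0.           1.        ]] [0.17704617 0.74376679 0.67487846] [-0.10817299  0.4401073   0.86892563 -0.19892817]
wrist [[342.31348423   0.         279.66536427]
 [  0.         342.31348423 213.19842677]
 [  0.           0.           1.        ]] [0.62378438 0.08393703 0.38411101] [-1.61469034e-01  9.12470218e-04  2.75926223e-04  9.86877319e-01]
```

View pics/scene0.png

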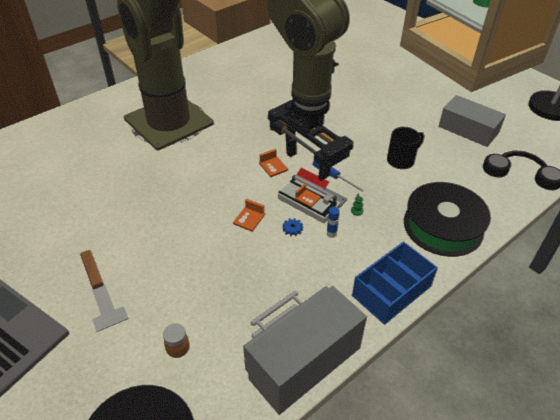

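View pics/wrist0.png

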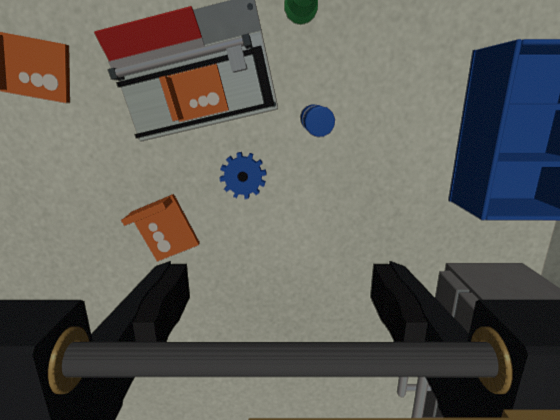

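The channel tile is at about (195,92) in the wrist view. The red bar is at (150,40), on the +y side of the jig, and the stop is at (268,75), towards +x. The jig is yawed about +15°. The two loose orange tiles are decoys.

Run:
```python
from h import *
s=dict(np.load("/tmp/wrist.npz")); W=cloud(s); hsv=cv2.cvtColor(s["pixels"],cv2.COLOR_RGB2HSV); H,S,V=[hsv[...,i].astype(int) for i in range(3)]
u=np.arange(560)[None,:]+0*H; v=np.arange(420)[:,None]+0*H
roi=(u>90)&(u<285)&(v<145)
def rect(m,zr,n):
    m=m&roi&np.isfinite(W[...,2])&(W[...,2]>zr[0])&(W[...,2]<zr[1])
    P=W[m]; 
    if len(P)<5: print(n,len(P)); return
    c,d,a=cv2.minAreaRect((P[:,:2]*1000).astype(np.float32)); print(n,len(P),"c",np.round(c,1),"size",np.round(d,1),"ang",round(a,1),"z",np.round(np.percentile(P[:,2],[5,50,95])*1000,1)); return P
for h0 in (0,): 
    red=((H<5)|(H>174))&(S>150)&(V>60); org=(H>=5)&(H<16)&(S>150)&(V>90)
rect(red,(.025,.06),"red"); rect(org,(.015,.06),"org all"); rect(org,(.02,.032),"tileplate"); rect(org,(.04,.055),"heel top")
rect(H>=0,(.012,.06),"whole jig raised"); rect((V<60),(.028,.036),"stop top"); rect(V<60,(.02,.029),"rails")
print(np.nanmedian(W[180:400,300:360,2]) , W[92,195],W[100,172],W[150,340])
blue=(H>95)&(H<125)&(S>120)
for n in("driver",):
    m=blue&(v<60)&(u<285); print(m.sum())
```

```text
red 3167 c [503.6 139. ] size [91.2 24.3] ang 12.7 z [33.3 38.1 42.4]
org all 2147 c [538.1  88.3] size [57.9 44.3] ang 12.6 z [25.  26.4 46.3]
tileplate 1886 c [538.1  88.3] size [57.9 44.3] ang 12.6 z [24.9 26.3 27.6]
heel top 255 c [519.1  83.5] size [ 5.5 39.2] ang 12.7 z [45.  46.2 47.6]
whole jig raised 15817 c [536.8 107. ] size [150.2 102.8] ang 12.7 z [19.4 26.7 41.6]
stop top 704 c [542.4  90.2] size [142.   64.5] ang 15.1 z [29.9 31.2 33.7]
rails 1234 c [540.   89.5] size [147.9  59.2] ang 13.2 z [24.  25.3 26.7]
0.0003932118439191612 [0.53954051 0.08962401 0.02589784] [0.52238134 0.08222735 0.04686644] [0.69003515 0.02935922 0.00153824]
0
```

Run:
```python
from h import *
s=dict(np.load("/tmp/wrist.npz")); save(s,"w_crop.png",(80,0,330,190),3.2)
```

```text
(no output)
```

View pics/w_crop.png

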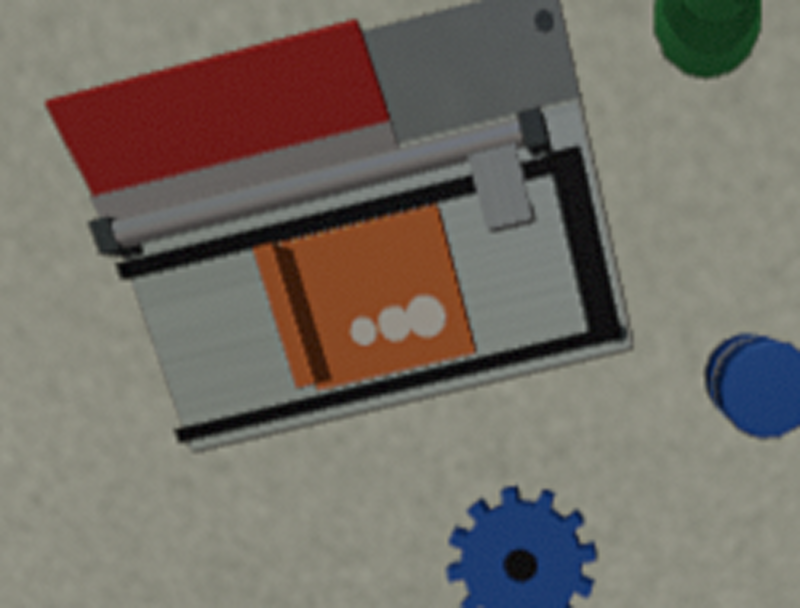

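Everything agrees with the given sizes. The jig origin is about (541,88) mm with yaw 12.7°, and tile x is about 0. I'll align the jaw axis with jig y, with the TCP at jig (-42, 28).

```bash
python3 -m inch '[[-0.4,0.33,0,-0.99,43],[-0.4,0.33,0,-0.99,43],[-0.4,0.33,0,-0.99,43],[-0.4,0.33,0,-0.99,43],[-0.4,0.33,0,-0.99,43]]' 30
python3 -m inch '[[-0.4,0.33,0,-0.99,43],[-0.4,0.33,0,-0.99,43],[-0.4,0.33,0,-0.99,43],[-0.4,0.33,0,-0.99,43],[-0.4,0.33,0,-0.99,43]]'
python3 -m inch '[[-0.4,0.33,-0.6,-0.99,43],[-0.4,0.33,-0.6,-0.99,43],[-0.4,0.33,-0.6,-0.99,43],[0,0,-0.6,0,43],[0,0,0,0,43]]'
cat >> h.py <<'E'
O=np.array([.5411,.0881]); A=np.radians(12.7); X=np.array([np.cos(A),np.sin(A)]); Y=np.array([-X[1],X[0]])
def jig(p): d=np.asarray(p)[:2]-O; return np.round([d@X*1000,d@Y*1000],1)
def status():
    st=r.get_state(); M=R.from_quat(st["eef_rot"]).as_matrix(); t=M[:,1]
    print("t",st["clock"],"jig",jig(st["tool_pos"]),"tipz",round((st["tool_pos"][2]+M[2,2]*.019)*1000,1),"yawerr",round((np.degrees(np.arctan2(t[1],t[0]))-12.7+90+90)%180-90,2),"toolz",np.round(M[:,2],3),"F",np.round(st["contact_force"],1),"op",round(st["opening"]*88.1,1))
E
python3 - <<'E'
from h import *
status()
E
```

```text
clock: 0.65
tool_pos: [0.5744, 0.0416, 0.2575]
eef_rot: [0.866, 0.5, -0.0, -0.0]
contact_force: [0.5, 0.0, -0.2]
opening: 0.572
clock: 1.15
tool_pos: [0.5244, 0.0829, 0.2576]
eef_rot: [0.965, 0.262, -0.0, -0.0]
contact_force: [0.6, 0.0, 0.1]
opening: 0.484
clock: 1.65
tool_pos: [0.4935, 0.1075, 0.1962]
eef_rot: [0.994, 0.112, -0.002, 0.0]
contact_force: [0.3, -0.7, -0.4]
opening: 0.483
t 1.65 jig [-42.2  29.4] tipz 177.2 yawerr 0.16 toolz [-0.004 -0.001 -1.   ] F [ 0.3 -0.7 -0.4] op 42.6
```

```bash
python3 -m inch '[[0,0,-1,0,43],[0,0,-1,0,43],[0,0,-1,0,43],[0,0,-1,0,43],[0,0,-0.6,0,43]]'
python3 -m inch '[[0,0,0,0,43],[0,0,0,0,43]]'
python3 - <<'E'
from h import *
status()
a=snap("wrist"); b=snap("side")
L=a["pixels"]; Rr=cv2.resize(b["pixels"][100:340,180:500],(400,300))
cv2.imwrite("pics/p4.png",np.vstack([cv2.resize(L,(400,300)),Rr])[:,:,::-1])
W=cloud(a); hsv=cv2.cvtColor(L,cv2.COLOR_RGB2HSV)
m=(hsv[...,0]>=5)&(hsv[...,0]<16)&(hsv[...,1]>150)&(W[...,2]>.042)&(W[...,2]<.055)
P=W[m]; P=P[np.linalg.norm(P[:,:2]-O,axis=1)<.07]; print(len(P))
if len(P)>9: c=cv2.minAreaRect((P[:,:2]*1000).astype(np.float32)); print(c,jig(np.array(c[0])/1000))
E
```

```text
clock: 2.15
tool_pos: [0.4952, 0.107, 0.0817]
eef_rot: [0.994, 0.111, -0.0, -0.0]
contact_force: [-0.3, 0.2, -0.6]
opening: 0.489
clock: 2.35
tool_pos: [0.4957, 0.1071, 0.0833]
eef_rot: [0.994, 0.111, 0.0, 0.0]
contact_force: [-0.2, 1.2, 0.6]
opening: 0.488
t 2.35 jig [-40.2  28.5] tipz 64.3 yawerr 0.06 toolz [ 0.001  0.    -1.   ] F [-0.2  1.2  0.6] op 43.0
941
((519.2189331054688, 83.38043212890625), (6.453084468841553, 39.9619140625), 11.772038459777832) [-22.4   0.2]
```

View pics/p4.png

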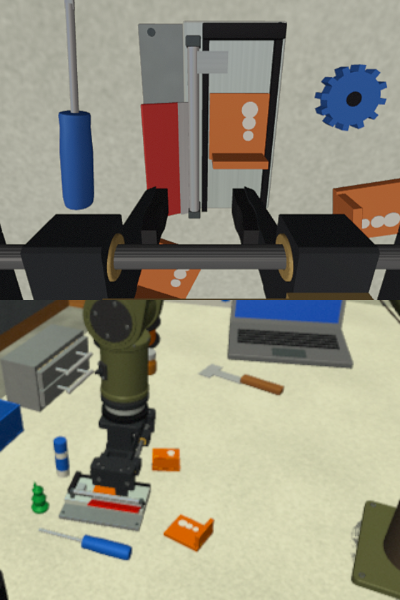

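The red bar lies under the left finger and the heel under and ahead of the right one, with the screwdriver well outside. The near view agrees with the first measurement, with the heel at jig x -22.4. Next is the press.

```bash
python3 -m inch '[[0,0,-0.4,0,43],[0,0,-0.4,0,43],[0,0,-0.2,0,43],[0,0,-0.2,0,43],[0,0,-0.2,0,43]]'
python3 -m inch '[[0,0,-0.05,0,43],[0,0,0,0,43],[0,0,0,0,43]]'
python3 - <<'E'
from h import *
status()
a=snap("wrist"); save(a,"p5.png")
E
```

```text
clock: 2.95
tool_pos: [0.4948, 0.1073, 0.0476]
eef_rot: [0.994, 0.111, -0.0, -0.0]
contact_force: [-1.1, -2.1, 9.7]
opening: 0.491
clock: 3.25
tool_pos: [0.4948, 0.1071, 0.0469]
eef_rot: [0.994, 0.111, -0.0, 0.0]
contact_force: [-1.7, 0.2, 11.2]
opening: 0.491
t 3.25 jig [-41.   28.7] tipz 27.9 yawerr 0.07 toolz [-0. -0. -1.] F [-1.7  0.2 11.2] op 43.3
```

View pics/p5.png

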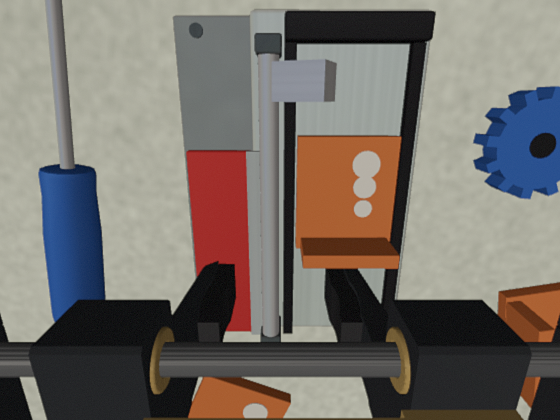

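The jaw at (305,80) is lifted, the left tip holds the bar at (215,270), and the right tip is behind the heel at (342,275), centred in the channel. Now I push along jig x.

```bash
python3 -m inch '[[0.156,0.035,0,0,43],[0.156,0.035,0,0,43],[0.156,0.035,0,0,43],[0.156,0.035,0,0,43],[0.156,0.035,0,0,43]]'
python3 -m inch '[[0.156,0.035,0,0,43],[0.156,0.035,0,0,43],[0.156,0.035,0,0,43],[0,0,0,0,43],[0,0,0,0,43]]'
python3 - <<'E'
from h import *
status()
a=snap("wrist"); save(a,"p6.png")
E
```

```text
clock: 3.8
tool_pos: [0.5093, 0.1103, 0.0463]
eef_rot: [0.994, 0.112, -0.006, 0.0]
contact_force: [-7.8, -1.5, 12.3]
opening: 0.492
clock: 4.3
tool_pos: [0.522, 0.1132, 0.0464]
eef_rot: [0.994, 0.112, -0.004, 0.0]
contact_force: [-6.7, -1.0, 10.8]
opening: 0.491
t 4.3 jig [-13.1  28.7] tipz 27.4 yawerr 0.11 toolz [-0.009 -0.002 -1.   ] F [-6.7 -1.  10.8] op 43.3
```

View pics/p6.png

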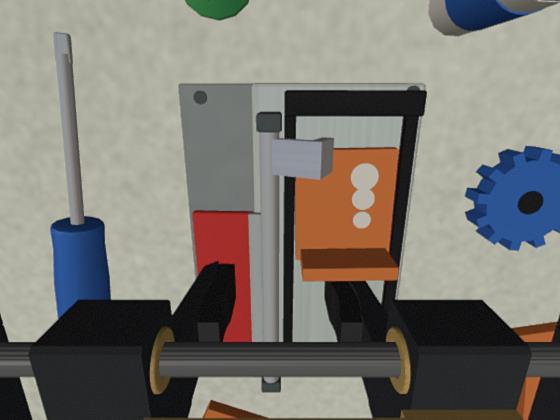

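The tile's front edge at (345,150) is already under the lifted jaw and moving straight. About 14 mm remain.

```bash
python3 -m inch '[[0.14,0.032,0,0,43],[0.14,0.032,0,0,43],[0.14,0.032,0,0,43],[0.1,0.022,0,0,43],[0,0,0,0,43]]'
python3 - <<'E'
from h import *
status()
E
python3 -m inch '[[0.06,0.014,0,0,43],[0.06,0.014,0,0,43],[0,0,0,0,43]]'
python3 - <<'E'
from h import *
status()
a=snap("wrist"); save(a,"p7.png")
E
```

```text
clock: 4.85
tool_pos: [0.5348, 0.116, 0.0463]
eef_rot: [0.994, 0.112, -0.005, 0.0]
contact_force: [-7.1, -3.1, 11.4]
opening: 0.485
t 4.85 jig [-0.  28.6] tipz 27.3 yawerr 0.11 toolz [-0.009 -0.002 -1.   ] F [-7.1 -3.1 11.4] op 42.8
clock: 5.15
tool_pos: [0.5353, 0.1161, 0.0461]
eef_rot: [0.994, 0.111, -0.007, 0.001]
contact_force: [-11.1, -2.5, 14.1]
opening: 0.488
t 5.15 jig [ 0.5 28.6] tipz 27.1 yawerr 0.08 toolz [-0.014 -0.003 -1.   ] F [-11.1  -2.5  14.1] op 43.0
```

View pics/p7.png

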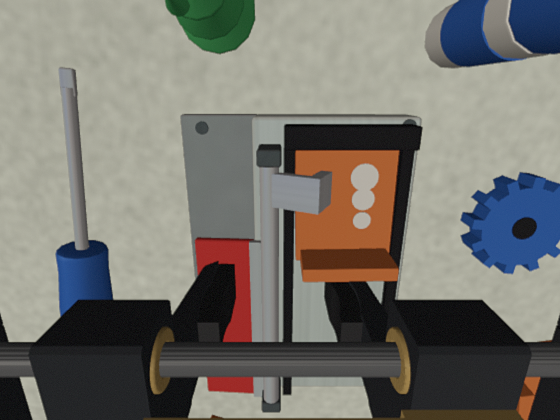

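The tile is home: push force has risen to 11 N, the motion has stalled, and the front edge at (350,150) is on the stop. I'll back off along jig x with the bar still held, check the heel, then raise.

```bash
python3 -m inch '[[0,0,0,0,43],[-0.16,-0.036,0,0,43],[-0.16,-0.036,0,0,43],[0,0,0,0,43]]'
cat >> h.py <<'E'
def heel():
    a=snap("wrist"); W=cloud(a); hsv=cv2.cvtColor(a["pixels"],cv2.COLOR_RGB2HSV)
    o=(hsv[...,0]>=5)&(hsv[...,0]<16)&(hsv[...,1]>150)&(np.linalg.norm(W[...,:2]-O,axis=-1)<.08)
    for lo,hi in((.042,.055),(.023,.03)):
        P=W[o&(W[...,2]>lo)&(W[...,2]<hi)]
        if len(P)>9: c=cv2.minAreaRect((P[:,:2]*1000).astype(np.float32)); print(np.round(c[1],1),round(c[2],1),"jig",jig(np.array(c[0])/1000),"z",np.round(P[:,2].mean()*1000,1), "maxx",max((P[:,:2]-O)@X)*1000)
    return a
E
python3 - <<'E'
from h import *
status(); heel()
E
```

```text
clock: 5.6
tool_pos: [0.5346, 0.1163, 0.0473]
eef_rot: [0.994, 0.111, 0.001, -0.0]
contact_force: [-1.7, 1.4, 9.2]
opening: 0.489
t 5.6 jig [-0.1 28.9] tipz 28.3 yawerr 0.07 toolz [ 0.002  0.001 -1.   ] F [-1.7  1.4  9.2] op 43.1
[ 8.8 74.5] 14.3 jig [11.9 17.6] z 45.6 maxx 16.81043416705682
[56.  80.2] 11.5 jig [35.2 12.7] z 26.3 maxx 62.60656554627161
```

```bash
python3 -m inch '[[-0.16,-0.036,0,0,43],[0,0,0,0,43],[0,0,0.3,0,43],[0,0,0.5,0,43],[0,0,0.8,0,43]]'
python3 -m inch '[[0,0,0.9,0,43],[0,0,0.9,0,43],[0,0,0.6,0,43],[0,0,0,0,43],[0,0,0,0,43]]'
python3 - <<'E'
from h import *
status(); save(heel(),"p8.png")
E
```

```text
clock: 6.15
tool_pos: [0.5286, 0.1146, 0.0863]
eef_rot: [0.994, 0.111, -0.002, 0.0]
contact_force: [0.2, 0.5, -0.3]
opening: 0.49
clock: 6.65
tool_pos: [0.5295, 0.115, 0.1463]
eef_rot: [0.994, 0.111, -0.001, 0.0]
contact_force: [-0.7, -0.4, -0.3]
opening: 0.491
t 6.65 jig [-5.3 28.8] tipz 127.3 yawerr 0.08 toolz [-0.001 -0.    -1.   ] F [-0.7 -0.4 -0.3] op 43.2
[ 6.2 39.8] 11.6 jig [13.4  0.2] z 45.8 maxx 16.279985893923286
[59.9 46.5] 14.5 jig [33.4 -0.6] z 26.2 maxx 62.76036674878839
```

View pics/p8.png

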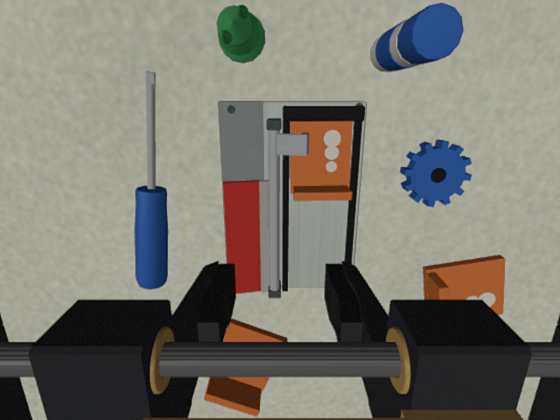

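The tile is home: heel centre at jig x 13.4 against 13 expected, and front edge at about 62. The jaw at (293,145) is down on it, and the arm is clear.

```bash
python3 -c "
from plant import r
print(r.finish_job())"
```

```text
the job is handed in; nothing more can be done
None
```

I held the red bar down with one fingertip (tip about 28 mm above the table, about 11 N) and pushed the tile's heel with the other until it stalled on the stop. I then backed off about 6 mm with the bar still held, raised straight up, and handed the job in at about 6.7 s.

**Last checks:**
- **Tile:** the heel's centre measured jig x 13.4 mm (13 expected when home) and its front edge was about 62 mm. It looked flat and straight; the heel read about 1° off the jig's yaw, which is within measurement noise.
- **Clip:** the jaw looked down on the tile in the last picture. I did not measure the clip angle or the jaw's pressing force directly.
- **Robot:** the fingertips were about 127 mm above the table with no contact force.
- **Bystanders:** the glue stick, figure, screwdriver and gear looked undisturbed in the last picture. The arm did not go near the mug, scraper or jar, so I did not check them again.

One check disagreed: the plate rectangle in the last picture read 60 × 46 mm at 14.5°, against the tile's 52 × 44 mm. I took this as colour-mask and depth noise and relied on the heel reading instead.

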